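Start the stone grainer with its hold-to-run plug

ROBOT

A 7-joint arm with a two-finger parallel gripper is mounted at the origin on the work surface. World frame = base frame: x ahead of the robot, y to its left, z up, the work surface at z = 0. Lengths are in m, angles in rad, forces in N, time in s.
With the tool pointing down it reaches from about 0.35 to 0.9 m from the base axis. Payload 7.2 kg.
Tool frame: the origin (TCP) lies midway between the tips of the shut fingers; the grasp point (between the pads) lies 19 mm behind it; z points along the fingers, y is the line along which they close (so a half turn about z gives the same grasp; the last joint's range is limited). The gripper opens to 88 mm and grips with 3 to 60 N. Pads are 20 mm wide; open, the fingers measure 115 mm over their backs; the gripper's body (75 mm by 178 mm) begins 61 mm behind the grasp point.
Start: joints at [-1.394, 0.411, -0.013, 1.596, 0.006, 1.134, -0.082], TCP at [0.151, 0.606, 0.223] pointing down, gripper open.
Joint ranges: [-2.95, 2.95], [-0.29, 1.99], [-1.47, 1.44], [0.14, 2.54], [-1.03, 4.17], [0.13, 1.85], [-2.86, 2.86]. Speed limits (rad/s): [2.39, 2.39, 3.01, 3.01, 3.14, 3.14, 3.14].

INTERFACE

Orientations are given as a unit quaternion [x, y, z, w].
In Python, from workcell import * gives the robot as it stands.
- The arm moves only by the shell command python3 -m crank 'ROWS' [FORCE]. ROWS is JSON, a list that holds one entry, the list of rows, each a list of 7 numbers: the opening, from 0 (shut) to 1 (fully open), then the shift along the world's x, y, z as a fraction of full scale, then the turn, a rotation vector about the world's x, y, z as a fraction of full scale. A call has 1 to 8 rows; each row shifts and turns the commanded pose from where the row before left it; what a row does not reach is not made up. Full scale, the value 1, is 30 mm for a shift and 8 degrees for a turn. A row lasts 1/10 s, in which the tool goes at most 50 mm and 8.59 degrees, less where a joint would pass 70% of its speed; a pose out of reach is approached as far as the arm can. A call with a number of a shift or a turn outside -1 to 1 is refused whole. A call with a gripper value outside its range is refused whole. The fingers move at their own pace and stop on an object; FORCE is the grip in N (left out, the last holds). Time passes only in rows, so rows that do not move let the fingers close. It gives the time, the measured TCP pose, the force, the opening and the grip force at its end, in the units of the state.
- read_state(): the state, without advancing time (a new reading comes with each control period).
- read_camera(name): name is "side" or "top" or "wrist"; returns (picture, depth): 400x640x3 uint8, red, green, blue; 400x640 float32, m along the optical axis (not along the pixel's ray), 0 where there is no reading.
- camera_params(name): a dict with "fx", "fy", "cx", "cy" (pixels), "k1" (the pictures are not rectified: a ray, as slopes to the right and down, at radius r is drawn at 1 + k1 r^2 times it, then the intrinsics apply), "rvec" (rotation vector, rad) and "tvec" (3), from world to camera coordinates, as OpenCV has them. Camera axes: x right, y down, z forward; pixel columns grow to the right and rows downward; lengths in m; the calibration is good to about 2 mm. A picture is of the moment at which its call begins: read the wrist's pose just before it. camera_params takes no time and is no camera call; for the wrist camera it gives the pose at the moment of the call.
- job_done(): hands the job in; it is judged then, once.
Trained networks look in the newest picture that a camera, given by its name, has taken for a name from the list of things; names that differ only in an ending like _2 or _b are one class to them, and where a whole thing is asked for, a point or a joint stands for the part that bears it (a point fixed in the world has none). Each returns a list of dicts, best first, with "p" (0 to 1); they miss things now and then, are a little off and sometimes report something else, mostly with a low value. They report only what shows in the picture. A call takes as long as a camera call. They do not tell look-alikes from the thing itself.
- find_in(camera, label): "location" ([x, y, z] in m, in the coordinates of the camera as it stood for that picture, good to about 4 mm: the middle of the surface that is visible of it).
The state is a dict: "clock": time; "qpos": joint angles; "dq": joint speeds; "tau": joint torques, N m; "eef_pos": TCP position; "eef_rot": TCP orientation; "contact_force": force on the tool from outside, world axes, zero at the start; "torque": the same for the moment, N m; "width": finger opening in m; "grip_force": force on a finger pad.
Only numpy, scipy, OpenCV 4.12 (cv2) and the standard library are available. Lean on these libraries where they do the work, as an engineer would, in place of code of your own. Each camera call takes 0.05 s, during which the arm holds its last target. There are 200 camera calls.

TASK

Turn the speed dial on the controller box until its pointer stands at the long mark of the scale. Then take the safety plug with the block-shaped wing grip, push it down into the round bayonet socket on the other box until its flange lies on the collar, and twist it clockwise a quarter turn against its spring to the stop. The stone grainer runs only while the plug is held, so finish while still gripping it, pushed fully in and turned; leave the dial at its mark and do not shift the other things on the bench.

Things in the scene. Friction and masses are not known exactly. Their poses are not given: they have to be found in the camera images.
- speed_dial (a joint): Angle of the speed dial (rad): 0 at its anticlockwise stop, growing clockwise seen from above, 2.8 at the other stop; starts between 0 and 0.9. The printed scale has nine marks 0.35 rad apart, the first at 0; the long thick mark is the fifth, at 1.40. Light friction (0.04 N m); it stays where it is left.
- dial_grip (a point): Point on the dial's vertical axis, 72 mm above the bench, at mid height of its bar grip; turns with the dial: x axis along the pointer (white line on the bar), z up. The black bar is 46 mm long along x, 14 mm thick along y, and reaches 13 mm below and above this point; under it a disc of 50 mm diameter.
- speed_unit: The controller, fixed: grey box 110 x 130 x 50 mm (x, y, z), the dial in the middle of its top on a white round scale of 94 mm diameter. Origin at the centre of its underside, on the bench. At dial value q the pointer stands 2.4 - q anticlockwise from this box's x axis (1.0 rad at the long mark). In the left or the right place, yaw within 0.4 rad.
- socket_unit: The socket box, fixed, in the other place: grey, 110 x 130 x 45 mm, a round aluminium socket tower (68 mm diameter, 30 mm tall) in the middle of its top. Origin at the centre of its underside. In the tower, 5 mm below the mouth, lies a sprung disc with a raised rounded key bar (7 mm wide, 25 mm long) along x.
- socket_mouth (a point): Centre of the socket's open top, 75 mm above the bench, axes as the socket box (z up). Collar 6 mm thick, hole 33 mm diameter, with two notches 14 mm wide on the +y and -y sides, out to 25 mm radius. The plug's lugs enter by the notches (plug x along this x, either way round). Pushed in, the plug turns only clockwise seen from above, 1.45 rad, to a stop.
- plunger (a joint): How far the sprung disc is pushed down (m), 0 at rest. The plug first rests on it with its foot 5 mm below the mouth (0); at 0.006 (foot 11 mm below) the lugs are under the collar and the plug can turn; at 0.009 (foot 14 mm below) its flange lies on the collar. Spring force about 4 N at 0, 10 N at 0.009.
- drive_disc (a joint): How far the sprung disc is turned clockwise (rad), 0 at rest. The plug's slot drives it by the key bar, lagging 0.15 to 0.3 rad behind the plug's own turn. A torsion spring (0.06 N m at rest, 0.16 N m at the end) turns disc and plug back if the plug is let go.
- plug: Loose safety plug, 0.16 kg, 62 mm tall, upright on the bench; origin at the centre of its foot, z up. Shank 28 mm diameter with a 10 mm slot along x under the foot; two lugs at the foot, 9 mm wide, 5 mm high, out to 22 mm along +y and -y; flange 54 mm diameter from 14 to 20 mm; grey wing grip from 20 to 62 mm, 28 mm thick along x, 50 mm long along y. Same after a half turn. Yaw within 0.6.
- round_cap: Bystander: a round blanking cap, 54 mm flange, round grip 42 mm diameter, 48 mm tall, no wing and no lugs. It stands in the other of the two places nearest the robot. Origin at its underside.
- weight: Bystander: small brass weight, 34 mm diameter, 34 mm tall, between the things. Origin at its underside.
- ink_tin: Bystander: ink tin, 84 mm diameter, 70 mm tall, at the left. Origin at its underside.
- gum_bottle: Bystander: bottle, 64 mm diameter, 170 mm tall, far left. Origin at its underside.
- palette_knife: Bystander: palette knife lying near left.
- water_cup: Bystander: white cup, 84 mm diameter, 85 mm tall, far right. Origin at its underside.
- grit_block: Bystander: dark abrasive block 100 x 50 x 35 mm, at the right. Origin at its underside.
- litho_brush: Bystander: brush lying near right.
Things that resemble listed ones, but are neither listed nor needed, are in the scene too. What is shaped like the plug but green, red or turquoise is not meant.

How it is judged:
By the outcome, as a careful person would: the job done as asked, in the order asked, and still so for the second after the job is handed in, while the arm keeps its last pose, push and grip.
It also fails if it takes over 54 s, if anything falls off the work surface, if the arm or the gripper's body presses on something with over 40 N, if the wrist force passes 120 N, or if a joint passes its speed limit or range.

## Working session

There is one attempt and no reset: what is moved stays moved. The work goes in short steps, Python scripts to look and compute and a shell command to move; the robot and the scene stay as the last step left them, time stands still between calls to the robot, and variables do not carry over. Pictures are saved under pics/ and viewed, at most 10 in all, crops included, and the job is handed in when it is done.

```bash
mkdir -p pics; ls; cat > h.py <<'E'
import numpy as np, cv2
from workcell import *
def P(name):
    c=camera_params(name); R=cv2.Rodrigues(np.array(c["rvec"],float))[0]; return c,R,np.array(c["tvec"],float)
def c2w(name,p):
    c,R,t=P(name); return R.T@(np.array(p)-t)
def ray(name,u,v,prm=None):
    c,R,t=prm or P(name)
    K=np.array([[c["fx"],0,c["cx"]],[0,c["fy"],c["cy"]],[0,0,1.]])
    q=cv2.undistortPoints(np.array([[[u,v]]],float),K,np.array([c["k1"],0,0,0.]))[0,0]
    return -R.T@t, R.T@np.array([q[0],q[1],1.])
def atz(name,u,v,z,prm=None):
    o,d=ray(name,u,v,prm); return o+d*(z-o[2])/d[2]
def proj(name,p,prm=None):
    c,R,t=prm or P(name)
    K=np.array([[c["fx"],0,c["cx"]],[0,c["fy"],c["cy"]],[0,0,1.]])
    return cv2.projectPoints(np.array(p,float).reshape(-1,1,3),np.array(c["rvec"],float),t,K,np.array([c["k1"],0,0,0.]))[0].reshape(-1,2)
def save(n,im): cv2.imwrite("pics/"+n,cv2.cvtColor(im,cv2.COLOR_RGB2BGR))
E
python3 - <<'E'
from h import *
s=read_state(); print(s)
np.set_printoptions(precision=3,suppress=True)
out=[]
for n in ["top","side"]:
    im,d=read_camera(n); save(n+"1.png",im)
    for l in ["plug","speed_unit","socket_unit","speed_dial","drive_disc","round_cap","weight"]:
        for f in find_in(n,l)[:3]: print(n,l,round(f["p"],2),c2w(n,f["location"]),proj(n,[c2w(n,f["location"])])[0])
E
```

```text
pics
{'clock': 0.0, 'qpos': array([-1.39422166,  0.4118923 , -0.0127072 ,  1.59703191,  0.00557131,
        1.13428846, -0.08217718]), 'dq': array([-0.00020756, -0.00024202,  0.00140066, -0.00028097, -0.0009206 ,
        0.0012726 ,  0.00150293]), 'tau': array([ 3.42002277e-04, -5.87946939e+01,  6.41829036e-01, -2.91073430e+01,
       -5.38844126e-02,  1.81581883e-02,  1.49479361e-04]), 'eef_pos': array([0.15137441, 0.60587695, 0.2218188 ]), 'eef_rot': array([ 1.22066694e-01,  9.92521584e-01, -7.90683139e-04, -5.28011142e-05]), 'contact_force': array([ 0.33455486, -0.24516467, -0.04727132]), 'torque': array([ 0.00684127,  0.01802817, -0.01212825]), 'grip_force': 0.0, 'width': 0.08765429873028886}
top plug 0.77 [0.365 0.104 0.062] [291.825 248.931]
top plug 0.71 [0.329 0.187 0.062] [264.746 259.929]
top plug 0.67 [ 0.616 -0.202  0.043] [388.386 173.895]
top speed_unit 0.85 [0.635 0.194 0.054] [267.652 165.403]
top speed_unit 0.46 [0.654 0.346 0.11 ] [216.898 153.81 ]
top socket_unit 0.76 [ 0.617 -0.2    0.046] [387.958 173.407]
top speed_dial 0.48 [0.639 0.197 0.059] [266.288 163.594]
[... 227 characters left out ...]
63.268]
top weight 0.51 [ 0.538 -0.007  0.019] [328.378 197.608]
top weight 0.42 [0.434 0.433 0.004] [194.784 226.691]
side plug 0.93 [0.364 0.095 0.046] [247.438 208.903]
side plug 0.8 [0.425 0.175 0.043] [262.902 188.228]
side plug 0.59 [0.333 0.182 0.047] [228.943 191.62 ]
side speed_unit 0.87 [0.634 0.163 0.052] [336.15  175.184]
side speed_unit 0.55 [ 0.538 -0.016  0.023] [325.461 228.895]
side socket_unit 0.63 [ 0.609 -0.236  0.044] [390.082 277.567]
side speed_dial 0.41 [0.532 0.346 0.054] [283.714 148.007]
side drive_disc 0.39 [ 0.625 -0.207  0.068] [392.07  259.032]
side round_cap 0.77 [ 0.428 -0.122  0.036] [295.795 263.106]
side weight 0.44 [ 0.536 -0.019  0.022] [324.961 230.071]
```

View pics/top1.png

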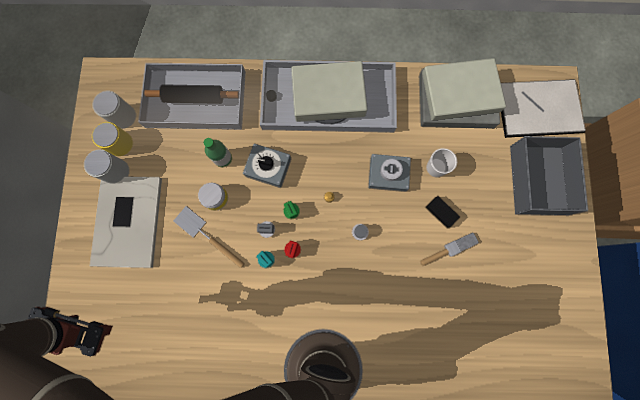

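View pics/side1.png

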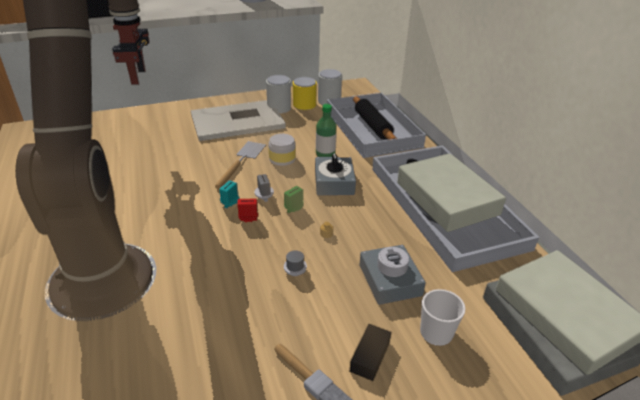

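The grey plug shows at top (265,229) and side (263,188). Its coloured look-alikes are green (291,210), red (292,249) and turquoise (265,259). The dial is at top (266,163) and the socket at (392,170). I'll move above the dial.

```bash
python3 -m crank '[[[1,1,-0.9,0.3,0,0,0],[1,1,-0.9,0.3,0,0,0],[1,1,-0.9,0.3,0,0,0],[1,1,-0.9,0.3,0,0,0],[1,1,-0.9,0.3,0,0,0],[1,1,-0.9,0.3,0,0,0],[1,1,-0.9,0.3,0,0,0],[1,1,-0.9,0.3,0,0,0]]]' 30
python3 -m crank '[[[1,1,-0.9,0,0,0,0],[1,1,-0.9,0,0,0,0],[1,1,-0.9,0,0,0,0],[1,1,-0.9,0,0,0,0],[1,1,-0.9,0,0,0,0],[1,1,-0.9,0,0,0,0],[1,0,0,0,0,0,0],[1,0,0,0,0,0,0]]]'
python3 - <<'E'
from h import *
np.set_printoptions(precision=3,suppress=True)
s=read_state(); print(s['eef_pos'],s['eef_rot'],s['clock'])
prm=P("wrist"); im,d=read_camera("wrist"); save("w1.png",im)
print(-prm[1].T@prm[2], prm[1])
for l in ["plug","speed_unit","speed_dial"]:
    for f in find_in("wrist",l)[:3]: 
        w=c2w("wrist",f["location"]); print(l,round(f["p"],2),w,proj("wrist",[w])[0])
E
```

```text
clock: 1.6
eef_pos: [0.3926, 0.3891, 0.2953]
eef_rot: [0.122, 0.993, 0.0, 0.0]
contact_force: [0.2, 1.7, 0.5]
width: 0.0881
grip_force: 0.0
clock: 2.4
eef_pos: [0.5718, 0.2276, 0.2944]
eef_rot: [0.123, 0.992, -0.0, -0.0]
contact_force: [1.0, 0.4, -0.5]
width: 0.0879
grip_force: 0.0
[0.572 0.228 0.294] [ 0.123  0.992 -0.    -0.   ] 2.4
[0.501 0.246 0.456] [[ 0.246  0.969  0.   ]
 [ 0.933 -0.237  0.272]
 [ 0.264 -0.067 -0.962]]
plug 0.75 [0.494 0.124 0.062] [211.51  125.561]
plug 0.62 [0.373 0.117 0.064] [168.602  14.452]
plug 0.59 [0.436 0.197 0.058] [258.619  55.525]
speed_unit 0.82 [0.631 0.206 0.05 ] [312.012 217.371]
speed_dial 0.59 [0.638 0.204 0.063] [311.321 226.18 ]
```

View pics/w1.png

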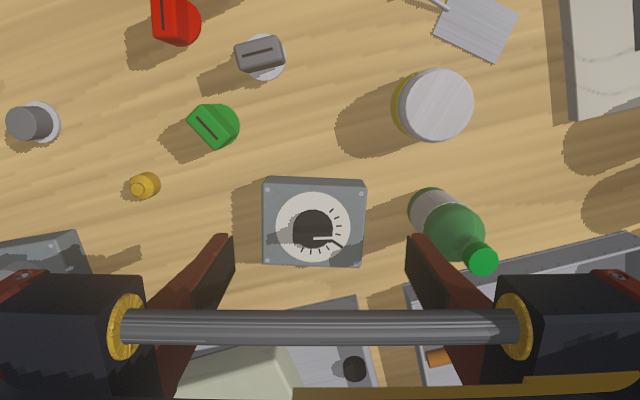

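The dial is at about (313,228) with its white pointer to the image right, the grey plug is at (260,55), and the bottle stands close beside the dial. I'll enlarge the dial and plug.

```bash
python3 - <<'E'
from h import *
im=cv2.imread("pics/w1.png")
a=cv2.resize(im[170:275,255:375],None,fx=5,fy=5,interpolation=cv2.INTER_CUBIC)
b=cv2.resize(im[20:95,220:300],None,fx=2.4,fy=2.4,interpolation=cv2.INTER_CUBIC)
c=np.zeros((525,800,3),np.uint8); c[:,:600]=a; c[:b.shape[0],605:605+b.shape[1]]=b; cv2.imwrite("pics/w1c.png",c)
E
```

```text
(no output)
```

View pics/w1c.png

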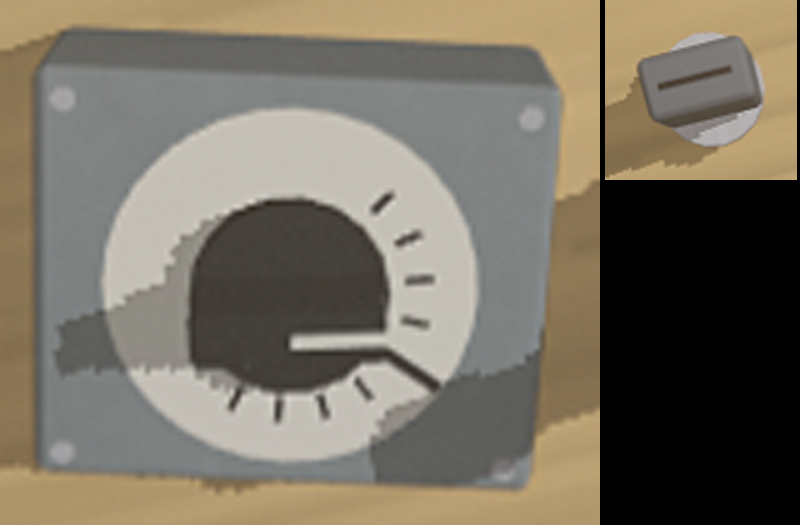

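```bash
python3 - <<'E'
from h import *
import pickle
np.set_printoptions(precision=4,suppress=True)
prm=P("wrist"); pickle.dump(prm,open("prm1.pkl","wb"))
A=lambda x,y,z: atz("wrist",255+x/5,170+y/5,z,prm)
c=[A(*p,.05) for p in [(40,75),(562,92),(530,488),(40,468)]]
print("corners",c,"mean",np.mean(c,0))
for i in range(4):
    e=c[(i+1)%4]-c[i]; print(np.linalg.norm(e),np.arctan2(e[1],e[0]))
e=[A(*p,.051) for p in [(103,285),(478,285),(293,107),(293,462)]]
cen=(np.mean(e,0)); print("scale",cen,np.linalg.norm(e[0]-e[1]),np.linalg.norm(e[2]-e[3]))
for p in [(382,203),(407,240),(420,280),(415,323),(412,370),(363,390),(322,407),(278,410),(235,400)]:
    v=A(*p,.051)-cen; print(p,np.linalg.norm(v),np.arctan2(v[1],v[0]))
for z in (.085,.072,.06):
    a,b=A(290,342,z),A(386,340,z); print(z,a,b,np.arctan2(*(b-a)[1::-1]),np.arctan2(*(b-cen)[1::-1]))
# plug top quad at 0.062
B=lambda x,y,z: atz("wrist",220+(x-605)/2.4,20+y/2.4,z,prm)
a,b=B(657,88,.062),B(733,70,.062); print("plug",(a+b)/2,np.arctan2(*(b-a)[1::-1]))
E
```

```text
corners [array([0.5771, 0.159 , 0.05  ]), array([0.6118, 0.2808, 0.05  ]), array([0.7138, 0.2512, 0.05  ]), array([0.6775, 0.1291, 0.05  ])] mean [0.645 0.205 0.05 ]
0.126703357969722 1.2932373809082731
0.10616317028612848 -0.28332519944161555
0.12735526111621776 -1.8596471261320617
0.10473088994279313 2.8520413105499887
scale [0.6446 0.2048 0.051 ] 0.09379964970241413 0.09455129136165302
(382, 203) 0.03149504666806355 2.1082068700276473
(407, 240) 0.03128469848252 1.7395716938518049
(420, 280) 0.03211504360563539 1.3890742770598157
(415, 323) 0.032405819990330785 1.0290397403707925
(412, 370) 0.03770765391770101 0.6944311433519847
(363, 390) 0.033112840840241624 0.33134607042682707
(322, 407) 0.03335961950464422 -0.014855831455227318
(278, 410) 0.0335227458433902 -0.3536163250566598
(235, 400) 0.033865898339833764 -0.6903324370620384
0.085 [0.6453 0.2048 0.085 ] [0.6502 0.2264 0.085 ] 1.3488614514305186 1.3164138583680465
0.072 [0.6504 0.2033 0.072 ] [0.6555 0.2257 0.072 ] 1.348861451430512 1.0893835747461538
0.06 [0.6551 0.2018 0.06  ] [0.6603 0.225  0.06  ] 1.348861451430514 0.9069318224071273
plug [0.4336 0.1967 0.062 ] 1.5374893367374305
```

```bash
python3 -c "
from workcell import *;print(read_state()['qpos'])"
python3 -m crank '[[[1,0.2,-0.06,-0.47,0,0,0.95],[1,0.2,-0.06,-0.47,0,0,0.95],[1,0.2,-0.06,-0.47,0,0,0.95],[1,0.2,-0.06,-0.47,0,0,0.95]]]'
python3 -c "
from workcell import *;print(read_state()['qpos'])"
```

```text
[-0.64778942  0.34606936  0.25365983  1.53613487 -0.09000188  1.27076805
  0.94648167]
clock: 3.0
eef_pos: [0.5949, 0.2226, 0.238]
eef_rot: [-0.146, 0.989, 0.0, 0.0]
contact_force: [-0.4, 0.2, -0.4]
width: 0.0878
grip_force: 0.0
[-0.54222548  0.41620664  0.15179768  1.55938669 -0.06702488  1.17070794
  1.4872505 ]
```

```bash

python3 -m crank '[[[1,0.11,-0.04,0,0,0,-1],[1,0.11,-0.04,0,0,0,-1],[1,0.11,-0.04,0,0,0,-1],[1,0.11,-0.04,0,0,0,-1],[1,0.11,-0.04,0,0,0,-1],[1,0.11,-0.04,-0.3,0,0,-1],[1,0.11,-0.04,-0.3,0,0,-1],[1,0.11,-0.04,-0.3,0,0,-1]]]'
python3 -m crank '[[[1,0.11,-0.04,-0.3,0,0,-1],[1,0.11,-0.04,-0.3,0,0,-1],[1,0.11,-0.04,-0.4,0,0,-1],[1,0.11,-0.04,-0.4,0,0,-1],[1,0.11,-0.04,-0.4,0,0,-1],[1,0.11,-0.04,-0.4,0,0,-1],[1,0.11,-0.04,-0.4,0,0,-0.95],[1,0,0,0,0,0,0]]]'
python3 - <<'E'
from h import *
np.set_printoptions(precision=4,suppress=True)
s=read_state(); q=s['eef_rot']; print(s['eef_pos'],s['qpos'],2*np.arctan2(q[1],q[0])-np.pi/2)
prm=P("wrist"); im,d=read_camera("wrist")
print(proj("wrist",[[.6447,.2048,.085],[.6447+.023*np.cos(1.349),.2048+.023*np.sin(1.349),.085]],prm))
g=cv2.resize(im,None,fx=1.25,fy=1.25); save("w2.png",g)
E
```

```text
clock: 3.8
eef_pos: [0.6213, 0.213, 0.2112]
eef_rot: [0.405, 0.914, 0.0, -0.0]
contact_force: [-0.8, -0.5, -0.6]
width: 0.0878
grip_force: 0.0
clock: 4.6
eef_pos: [0.6436, 0.2043, 0.1315]
eef_rot: [0.784, 0.621, -0.001, -0.0]
contact_force: [-0.6, -0.6, -0.8]
width: 0.0874
grip_force: 0.0
[0.6436 0.2043 0.1315] [-0.7621  0.6374  0.5902  1.5838 -0.3928  1.0443 -0.2929] -0.23089678605168462
[[319.5245 223.3426]
 [319.1397 188.4277]]
```

View pics/w2.png

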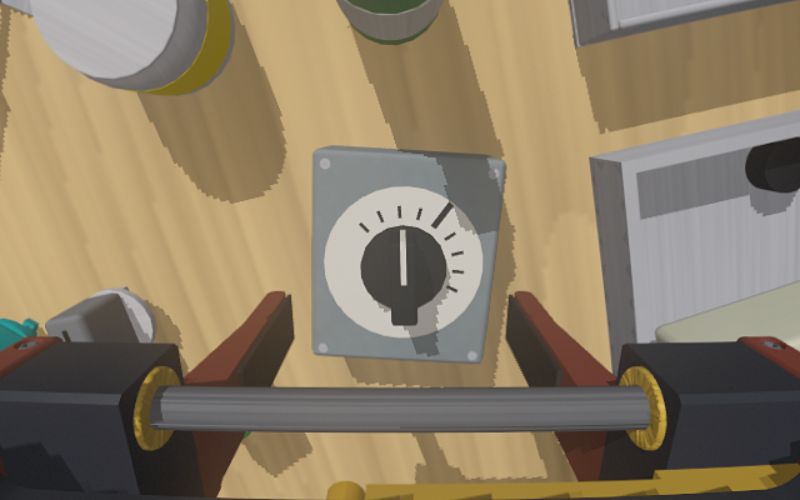

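The pointer is centred between the fingers, running (403,283) to (402,230), with the long mark at (441,215). I'll lower and grip the bar.

```bash

python3 -m crank '[[[1,0.07,-0.03,-0.75,0,0,0],[0.6,0,0,-0.75,0,0,0],[0.4,0,0,-0.73,0,0,0.07],[0,0,0,0,0,0,0],[0,0,0,0,0,0,0],[0,0,0,0,0,0,0],[0,0,0,0,0,0,0],[0,0,0,0,0,0,0]]]' 15
python3 - <<'E'
from h import *
s=read_state(); q=s['eef_rot']; print(s['eef_pos'],2*np.arctan2(q[1],q[0])-np.pi/2,s['width'],s['contact_force'],s['torque'])
E
```

```text
clock: 5.45
eef_pos: [0.6476, 0.2025, 0.0675]
eef_rot: [0.781, 0.625, 0.001, 0.0]
contact_force: [-0.6, -0.7, 0.4]
width: 0.0352
grip_force: 0.0
[0.64759435 0.20248365 0.06746204] -0.22062321504974758 0.03519469860162028 [-0.59634159 -0.70555687  0.44219675] [-0.07462344  0.07730248  0.00233306]
```

```bash

python3 -m crank '[[[0,0,0,0,0,0,0],[0,0,0,0,0,0,0],[0,0,0,0,0,0,0],[0,0,0,0,0,0,0],[0,0,0,0,0,0,0]]]' 15
python3 - <<'E'
from h import *
s=read_state(); q=s['eef_rot']; print(s['eef_pos'],2*np.arctan2(q[1],q[0])-np.pi/2,s['width'],s['contact_force'],s['torque'])
E
```

```text
clock: 5.95
eef_pos: [0.6453, 0.2029, 0.0664]
eef_rot: [0.781, 0.625, -0.001, -0.001]
contact_force: [-6.4, 0.1, 5.3]
width: 0.014
grip_force: 15.0
[0.64530705 0.20289351 0.06635542] -0.22052012495914375 0.014038428651638797 [-6.37742987  0.07880075  5.33957606] [0.08166336 1.47677944 0.01189888]
```

```bash

python3 -m crank '[[[0,-0.07,0,0.03,0,0,-0.92],[0,0,0,0,0,0,-0.92],[0,0,0,0,0,0,-0.92],[0,0,0,0,0,0,-0.92],[0,0,0,0,0,0,-0.92],[0,0,0,0,0,0,0],[0,0,0,0,0,0,0]]]' 15
python3 - <<'E'
from h import *
s=read_state(); q=s['eef_rot']; print(s['eef_pos'],2*np.arctan2(q[1],q[0]),s['width'],s['contact_force'],s['torque'])
prm=P("wrist"); im,d=read_camera("wrist"); cv2.imwrite("pics/w3r.png",im[:,:,::-1])
E
```

```text
clock: 6.65
eef_pos: [0.6467, 0.2018, 0.0666]
eef_rot: [0.938, 0.346, 0.001, 0.001]
contact_force: [8.0, -0.6, -9.4]
width: 0.0137
grip_force: 15.0
[0.64672689 0.20180977 0.06658128] 0.7069643075117994 0.013714675648997412 [ 8.03834768 -0.60028481 -9.38727605] [-0.07569707 -1.73843592 -0.01977953]
```

```bash

python3 -m crank '[[[1,0,0,0,0,0,0],[1,0,0,0,0,0,0],[1,0,0,0,0,0,0],[1,0,0,0.6,0,0,0],[1,0,0,0.8,0,0,0],[1,0,0,0.9,0,0,0],[1,0,0,0.9,0,0,0],[1,0,0,0,0,0,0]]]' 15
python3 - <<'E'
from h import *
np.set_printoptions(precision=4,suppress=True)
s=read_state(); q=s['eef_rot']; print(s['eef_pos'],2*np.arctan2(q[1],q[0]),s['width'])
prm=P("wrist"); im,d=read_camera("wrist")
u,v=proj("wrist",[.645,.204,.07],prm)[0].astype(int); print(u,v)
x0,y0=u-60,v-55
save("w3.png",cv2.resize(im[y0:y0+100,x0:x0+120],None,fx=5,fy=5,interpolation=cv2.INTER_CUBIC))
import pickle; pickle.dump((prm,x0,y0),open("prm3.pkl","wb"))
E
```

```text
clock: 7.5
eef_pos: [0.6473, 0.2023, 0.1689]
eef_rot: [0.938, 0.346, 0.004, -0.0]
contact_force: [0.2, -0.1, -0.0]
width: 0.0746
grip_force: 0.0
[0.6473 0.2023 0.1689] 0.7071030055849452 0.0746455741435603
315 203
```

View pics/w3.png

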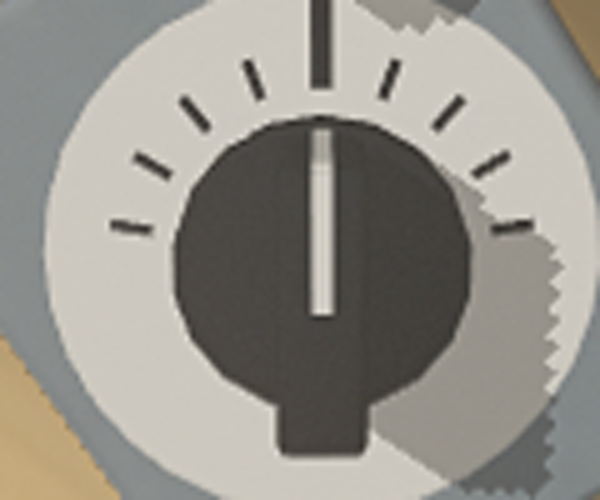

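The dial pointer lines up with the long mark (both at x≈320 in the crop). Next, above the plug.

```bash

python3 -m crank '[[[1,-0.9,-0.02,0,0,0,1],[1,-0.9,-0.02,0,0,0,1],[1,-0.9,-0.02,0,0,0,1],[1,-0.9,-0.02,0,0,0,1],[1,-0.9,-0.02,0,0,0,1],[1,-0.9,-0.02,0,0,0,0.95],[1,-0.9,-0.03,0,0,0,0],[1,-0.8,-0.03,0,0,0,0]]]' 15
python3 -m crank '[[[1,0,0,0,0,0,0],[1,0,0,0,0,0,0]]]'
python3 - <<'E'
from h import *
np.set_printoptions(precision=4,suppress=True)
s=read_state(); q=s['eef_rot']; print(s['eef_pos'],2*np.arctan2(q[1],q[0])-np.pi/2,s['width'],s['qpos'])
prm=P("wrist"); im,d=read_camera("wrist")
print(proj("wrist",[[.4336,.1967,.062]],prm))
for f in find_in("wrist","plug"): print(f['p'],c2w("wrist",f['location']))
save("w4.png",im)
import pickle; pickle.dump(prm,open("prm4.pkl","wb"))
E
```

```text
clock: 8.35
eef_pos: [0.4301, 0.1965, 0.1629]
eef_rot: [0.718, 0.696, -0.001, -0.0]
contact_force: [0.2, -0.2, -0.5]
width: 0.0881
grip_force: 0.0
clock: 8.55
eef_pos: [0.4318, 0.1972, 0.1634]
eef_rot: [0.718, 0.696, 0.0, -0.0]
contact_force: [0.2, -0.0, -0.1]
width: 0.0878
grip_force: 0.0
[0.4318 0.1972 0.1634] -0.03171939272294777 0.08776156464908734 [-1.0766  0.248   0.6487  2.0522 -0.1913  0.899  -0.3546]
[[320.0491 201.1148]]
0.94 [0.3442 0.2014 0.057 ]
0.83 [0.3683 0.1187 0.0586]
0.77 [0.434  0.1998 0.0631]
0.59 [0.4919 0.1216 0.0559]
```

View pics/w4.png

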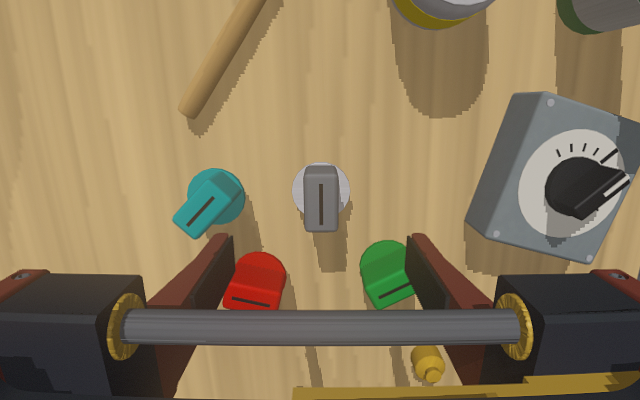

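The grey plug's wing stands at (321,203), central and parallel to the pads. The turquoise plug is close on the left, so I'll narrow the opening before descending.

```bash

python3 -m crank '[[[0.55,0.06,0.02,0,0,0,0],[0.55,0,0,-0.6,0,0,0],[0.55,0,0,-0.6,0,0,0],[0.55,0,0,-0.6,0,0,0],[0.55,0,0,-0.7,0,0,0],[0.55,0,0,-0.7,0,0,0],[0.55,0,0,-0.7,0,0,0],[0.55,0,0,-0.6,0,0,0]]]' 45
python3 -m crank '[[[0,0,0,0,0,0,0],[0,0,0,0,0,0,0],[0,0,0,0,0,0,0],[0,0,0,0,0,0,0],[0,0,0,0,0,0,0]]]' 45
python3 - <<'E'
from h import *
np.set_printoptions(precision=4,suppress=True)
s=read_state(); q=s['eef_rot']; print(s['eef_pos'],2*np.arctan2(q[1],q[0])-np.pi/2,s['width'],s['contact_force'])
E
```

```text
clock: 9.45
eef_pos: [0.4344, 0.1971, 0.0268]
eef_rot: [0.719, 0.695, -0.0, 0.0]
contact_force: [-0.5, 0.6, -0.4]
width: 0.0482
grip_force: 0.0
clock: 9.95
eef_pos: [0.4342, 0.1978, 0.0289]
eef_rot: [0.718, 0.696, 0.001, 0.0]
contact_force: [-0.5, 0.1, 1.0]
width: 0.028
grip_force: 45.0
[0.4342 0.1978 0.0289] -0.03234634109971202 0.028011197870159904 [-0.5009  0.0769  0.9888]
```

```bash

python3 -m crank '[[[0,0,0,0.5,0,0,0],[0,0,0,0.9,0,0,0],[0,0,0,1,0,0,0],[0,0.2,-0.5,1,0,0,0],[0,0.4,-1,1,0,0,0],[0,0.4,-1,0.6,0,0,0],[0,0.4,-1,0.4,0,0,0],[0,0.4,-1,0.2,0,0,0]]]' 45
python3 -m crank '[[[0,0.4,-1,0,0,0,0],[0,0.4,-1,0,0,0,0],[0,0.4,-1,0,0,0,0],[0,0.4,-1,0,0,0,0],[0,0.4,-1,0,0,0,0],[0,0.4,-1,0,0,0,0],[0,0.4,-1,0,0,0,0],[0,0.4,-1,0,0,0,0]]]'
python3 -m crank '[[[0,0.4,-1,0,0,0,0],[0,0.4,-1,0,0,0,0],[0,0.4,-0.8,0,0,0,0],[0,0,0,0,0,0,0],[0,0,0,0,0,0,0],[0,0,0,0,0,0,0]]]'
python3 - <<'E'
from h import *
np.set_printoptions(precision=4,suppress=True)
s=read_state(); q=s['eef_rot']; print(s['eef_pos'],2*np.arctan2(q[1],q[0])-np.pi/2,s['width'],s['contact_force'],s['qpos'])
prm=P("wrist"); im,d=read_camera("wrist"); save("w5.png",im)
import pickle; pickle.dump(prm,open("prm5.pkl","wb"))
for l in ["socket_unit","drive_disc"]:
    for f in find_in("wrist",l): w=c2w("wrist",f['location']); print(l,f['p'],w,proj("wrist",w,prm))
E
```

```text
clock: 10.75
eef_pos: [0.4885, 0.0616, 0.198]
eef_rot: [0.718, 0.696, 0.001, 0.0]
contact_force: [0.9, 0.4, -1.6]
width: 0.0278
grip_force: 45.0
clock: 11.55
eef_pos: [0.584, -0.1785, 0.1964]
eef_rot: [0.718, 0.696, 0.0, -0.0]
contact_force: [0.7, 0.5, -1.3]
width: 0.0273
grip_force: 45.0
clock: 12.15
eef_pos: [0.6196, -0.2601, 0.1961]
eef_rot: [0.718, 0.696, 0.0, -0.001]
contact_force: [0.1, 0.1, -2.5]
width: 0.0281
grip_force: 45.0
[ 0.6196 -0.2601  0.1961] -0.03149321839468988 0.028148073958055814 [ 0.1174  0.0641 -2.4656] [-0.1327  0.5936  0.7152  1.5361 -0.4111  1.1675  0.6296]
socket_unit 0.83 [ 0.6277 -0.1981  0.0444] [[324.8645 117.6594]]
drive_disc 0.61 [ 0.6302 -0.2057  0.0699] [[328.6759 128.2313]]
```

View pics/w5.png

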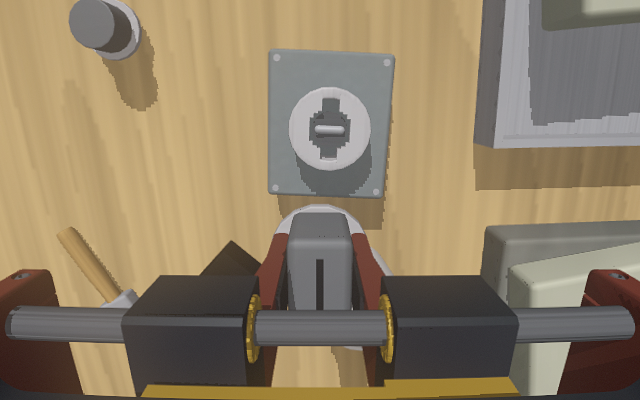

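The socket shows clearly at (330,128), with the key bar nearly horizontal and the notches up and down; the plug is held upright. I'll enlarge it once for an accurate fit.

```bash
python3 - <<'E'
from h import *
im=cv2.imread("pics/w5.png")
cv2.imwrite("pics/w5c.png",cv2.resize(im[43:203,260:400],None,fx=3.7,fy=3.7,interpolation=cv2.INTER_CUBIC))
E
```

```text
(no output)
```

View pics/w5c.png

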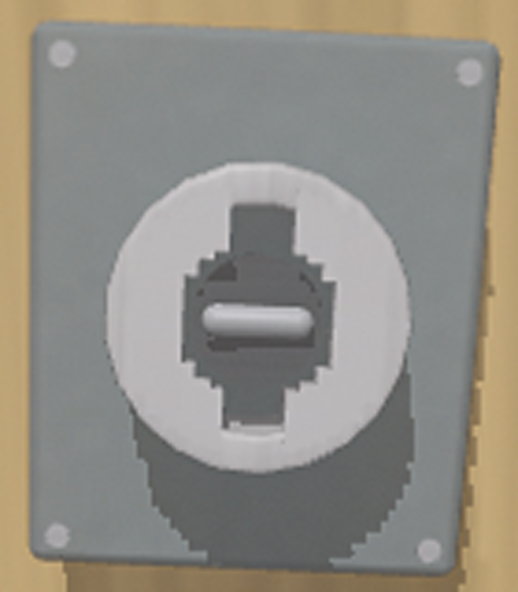

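```bash
python3 - <<'E'
from h import *
import pickle
np.set_printoptions(precision=4,suppress=True)
prm=pickle.load(open("prm5.pkl","rb"))
A=lambda x,y,z: atz("wrist",260+(x+.5)/3.7-.5,43+(y+.5)/3.7-.5,z,prm)
def d(a,b): v=b-a; return np.linalg.norm(v),np.arctan2(v[1],v[0])
c=[A(*p,.045) for p in [(35,22),(498,43),(457,573),(32,557)]]; print("box",np.mean(c,0),[d(c[i],c[(i+1)%4]) for i in range(4)])
s=[A(*p,.045) for p in [(62,54),(470,72),(430,551),(57,536)]]; print("screws",np.mean(s,0),[d(s[i],s[(i+1)%4]) for i in range(4)])
a,b=A(254,430,.075),A(264,205,.075); print("notch",(a+b)/2,d(a,b))
a,b=A(107,318,.075),A(411,318,.075); print("ringx",(a+b)/2,d(a,b))
a,b=A(258,470,.075),A(258,163,.075); print("ringy",(a+b)/2,d(a,b))
a,b=A(205,318,.073),A(312,321,.073); print("key",(a+b)/2,d(a,b))
# side/top check
E
```

```text
box [ 0.6309 -0.2061  0.045 ] [(np.float64(0.1064225078072573), np.float64(-0.07405045772533748)), (np.float64(0.1265594623552509), np.float64(-1.6325263850783949)), (np.float64(0.10809408037696089), np.float64(3.0698344475461052)), (np.float64(0.12679768524696847), np.float64(1.4958620602196486))]
screws [ 0.6306 -0.2067  0.045 ] [(np.float64(0.09421963038583306), np.float64(-0.07315311417778032)), (np.float64(0.11442582191195874), np.float64(-1.6439901787662956)), (np.float64(0.0944027322428125), np.float64(3.067405236736519)), (np.float64(0.11432833493646684), np.float64(1.4960013370333458))]
notch [ 0.6308 -0.206   0.075 ] (np.float64(0.04845902587007672), np.float64(1.5002658982981205))
ringx [ 0.6309 -0.2056  0.075 ] (np.float64(0.06633721041544266), np.float64(-0.03218512883786462))
ringy [ 0.6306 -0.2062  0.075 ] (np.float64(0.06609656474633421), np.float64(1.5451173493693409))
key [ 0.6308 -0.2061  0.073 ] (np.float64(0.02351943885553443), np.float64(-0.05984746206787833))
```

```bash
python3 - <<'E'
from h import *
import pickle
np.set_printoptions(precision=4,suppress=True)
p5=pickle.load(open("prm5.pkl","rb"));p4=pickle.load(open("prm4.pkl","rb"));p3,x0,y0=pickle.load(open("prm3.pkl","rb"))
im=cv2.cvtColor(cv2.imread("pics/w5.png"),cv2.COLOR_BGR2GRAY); 
def slot(f,x0,x1,y0,y1):
    g=cv2.cvtColor(cv2.imread(f),cv2.COLOR_BGR2GRAY)[y0:y1,x0:x1]
    m=(g<70).astype(np.uint8); n,l,st,ce=cv2.connectedComponentsWithStats(m); i=1+np.argmax(st[1:,4]); return st[i],ce[i]+[x0,y0]
st,c=slot("pics/w5.png",300,340,240,312); print(st,c, atz("wrist",*c,.2306,p5))
print([atz("wrist",320,v,.2306,p5) for v in (258,262,310)])
st,c=slot("pics/w4.png",310,332,170,228); print(st,c, atz("wrist",*c,.062,p4))
print("dial w3",atz("wrist",x0+321/5,y0+315/5,.085,p3))
for n in ("w4","w5"): pass
E
```

```text
[ 16  20   7  51 355] [319.0141 284.8592] [ 0.6207 -0.2575  0.2306]
[array([ 0.6215, -0.2454,  0.2306]), array([ 0.6215, -0.2472,  0.2306]), array([ 0.6208, -0.2695,  0.2306])]
[  9  14   4  41 127] [320.937  203.4724] [0.4342 0.1947 0.062 ]
dial w3 [0.6461 0.2009 0.085 ]
```

```bash

python3 -m crank '[[[0,0.16,0.9,0,0,0,-0.29],[0,0.16,0.9,0,0,0,0],[0,0,0,-0.6,0,0,0],[0,0,0,-0.7,0,0,0],[0,0,0,-0.7,0,0,0],[0,0,0,-0.5,0,0,0],[0,0,0,0,0,0,0],[0,0,0,0,0,0,0]]]' 45
python3 - <<'E'
from h import *
np.set_printoptions(precision=4,suppress=True)
s=read_state(); q=s['eef_rot']; print(s['eef_pos'],2*np.arctan2(q[1],q[0])-np.pi/2,s['width'],s['contact_force'],s['torque'])
for n in("top","side"):
    im,d=read_camera(n); cv2.imwrite(f"pics/{n}6.png",im[:,:,::-1])
    for f in find_in(n,"plug")[:5]: print(n,f['p'],c2w(n,f['location']))
E
```

```text
clock: 13.1
eef_pos: [0.6296, -0.2075, 0.1217]
eef_rot: [0.732, 0.681, 0.0, 0.0]
contact_force: [-0.3, -0.1, -1.5]
width: 0.0278
grip_force: 45.0
[ 0.6296 -0.2075  0.1217] -0.07291949708423862 0.027836782051914612 [-0.3049 -0.1473 -1.4811] [-0.1319  0.0496  0.017 ]
top 0.65 [0.4998 0.1087 0.0621]
side 0.76 [ 0.6213 -0.2283  0.1414]
side 0.74 [0.4939 0.1051 0.0425]
side 0.72 [0.3341 0.1793 0.0436]
side 0.59 [0.3659 0.0972 0.0462]
```

```bash

python3 -m crank '[[[0,0,0.04,-0.2,0,0,0],[0,0,0,-0.2,0,0,0],[0,0,0,-0.2,0,0,0],[0,0,0,0,0,0,0],[0,0,0,0,0,0,0]]]'
python3 -m crank '[[[0,0,0,-0.15,0,0,0],[0,0,0,-0.1,0,0,0],[0,0,0,0,0,0,0],[0,0,0,0,0,0,0]]]'
python3 -m crank '[[[0,0,0,-0.1,0,0,0],[0,0,0,0,0,0,0],[0,0,0,0,0,0,0]]]'
python3 -c "
from workcell import *;s=read_state();print(s['eef_pos'],s['contact_force'],s['torque'])"
```

```text
clock: 13.8
eef_pos: [0.6293, -0.2061, 0.1029]
eef_rot: [0.732, 0.681, -0.0, -0.0]
contact_force: [-0.3, 0.2, -1.7]
width: 0.0275
grip_force: 45.0
clock: 14.2
eef_pos: [0.63, -0.205, 0.0959]
eef_rot: [0.732, 0.681, 0.001, -0.0]
contact_force: [-0.6, 4.8, 3.4]
width: 0.0279
grip_force: 45.0
clock: 14.5
eef_pos: [0.63, -0.205, 0.0931]
eef_rot: [0.732, 0.681, 0.001, -0.0]
contact_force: [0.1, 4.8, 4.6]
width: 0.0278
grip_force: 45.0
[ 0.62998257 -0.20504267  0.09311157] [0.11751293 4.83139623 4.62895463] [1.29466851 0.18354188 0.01228824]
```

```bash

python3 -m crank '[[[0,0,0.05,-0.1,0,0,0],[0,0,0,0,0,0,0],[0,0,0,0,0,0,0]]]' 55
python3 -m crank '[[[0,0,0,-0.07,0,0,0],[0,0,0,0,0,0,0],[0,0,0,0,0,0,0]]]'
python3 -m crank '[[[0,0,0,-0.06,0,0,0],[0,0,0,0,0,0,0],[0,0,0,0,0,0,0]]]'
python3 -c "
from workcell import *;s=read_state();print(s['eef_pos'],s['contact_force'],s['torque'],s['qpos'])"
```

```text
clock: 14.8
eef_pos: [0.63, -0.2049, 0.0906]
eef_rot: [0.732, 0.681, 0.001, 0.001]
contact_force: [-0.4, 3.4, 5.7]
width: 0.0276
grip_force: 55.0
clock: 15.1
eef_pos: [0.63, -0.2049, 0.09]
eef_rot: [0.732, 0.681, 0.001, 0.0]
contact_force: [-4.5, 5.6, 17.2]
width: 0.0279
grip_force: 55.0
clock: 15.4
eef_pos: [0.63, -0.2048, 0.0899]
eef_rot: [0.732, 0.681, 0.001, 0.0]
contact_force: [-10.4, 8.9, 31.3]
width: 0.028
grip_force: 55.0
[ 0.63001127 -0.20480874  0.08989548] [-10.4111599    8.91832339  31.31096956] [ 1.58257311  2.54040754 -0.03449813] [-0.19096825  0.68425127  0.66101132  1.65894943 -0.49310406  0.96885253
  0.57319253]
```

```bash

python3 -m crank '[[[0,-0.03,0.03,0.03,0,0,-0.5],[0,0,0,0,0,0,-0.7],[0,0,0,0,0,0,-0.8],[0,0,0,0,0,0,0]]]' 60
python3 -c "
from workcell import *;s=read_state();print(s['eef_pos'],s['contact_force'],s['torque'],s['qpos'][6])"
python3 -m crank '[[[0,0,0,0,0,0,-0.8],[0,0,0,0,0,0,-0.8],[0,0,0,0,0,0,-0.8],[0,0,0,0,0,0,0]]]'
python3 - <<'E'
from h import *
np.set_printoptions(precision=4,suppress=True)
s=read_state(); q=s['eef_rot']; print(s['eef_pos'],2*np.arctan2(q[1],q[0])-np.pi/2,s['contact_force'],s['torque'])
E
```

```text
clock: 15.8
eef_pos: [0.6307, -0.205, 0.09]
eef_rot: [0.821, 0.571, 0.002, 0.002]
contact_force: [-0.9, 2.9, 20.6]
width: 0.0276
grip_force: 60.0
[ 0.6306571  -0.20499069  0.08999282] [-0.8927969   2.86415561 20.61754577] [0.76361691 0.75004712 0.00281801] 0.33590522330646955
clock: 16.2
eef_pos: [0.6313, -0.2053, 0.0901]
eef_rot: [0.905, 0.426, 0.002, 0.002]
contact_force: [1.5, 2.1, 19.3]
width: 0.0278
grip_force: 60.0
[ 0.6313 -0.2053  0.0901] -0.6906853773391819 [ 1.4822  2.0942 19.2773] [0.6083 0.1029 0.1218]
```

```bash

python3 -m crank '[[[0,0,0,0,0,0,-0.8],[0,0,0,0,0,0,-0.8],[0,0,0,0,0,0,-0.8],[0,0,0,0,0,0,-0.8],[0,0,0,0,0,0,-0.8],[0,0,0,0,0,0,-0.8],[0,0,0,0,0,0,-0.5],[0,0,0,0,0,0,0]]]'
cat > st.py <<'E'
from h import *
np.set_printoptions(precision=4,suppress=True)
s=read_state(); q=s['eef_rot']; print(s['eef_pos'],2*np.arctan2(q[1],q[0])-np.pi/2,s['contact_force'],s['torque'])
E
python3 st.py
```

```text
clock: 17.0
eef_pos: [0.6327, -0.2065, 0.0902]
eef_rot: [0.997, 0.071, 0.004, 0.003]
contact_force: [7.0, -1.5, 13.4]
width: 0.028
grip_force: 60.0
[ 0.6327 -0.2065  0.0902] -1.4290931707943262 [ 6.9773 -1.4504 13.3647] [-0.1971 -1.3925  0.0955]
```

```bash

for i in 1 2; do :; done
python3 -m crank '[[[0,0.03,0,-0.02,0,0,-0.4],[0,0,0,0,0,0,0],[0,0,0,0,0,0,0]]]'; python3 st.py
python3 -m crank '[[[0,0,0,0,0,0,-0.4],[0,0,0,0,0,0,0],[0,0,0,0,0,0,0]]]'; python3 st.py
python3 -m crank '[[[0,0,0,0,0,0,-0.3],[0,0,0,0,0,0,0],[0,0,0,0,0,0,0]]]'; python3 st.py
```

```text
clock: 17.3
eef_pos: [0.633, -0.2067, 0.0902]
eef_rot: [0.999, 0.044, 0.004, 0.003]
contact_force: [4.3, 0.3, 18.7]
width: 0.0279
grip_force: 60.0
[ 0.633  -0.2067  0.0902] -1.4830820963705598 [ 4.2773  0.3454 18.695 ] [-0.0199 -0.5674  0.1167]
clock: 17.6
eef_pos: [0.6331, -0.207, 0.0902]
eef_rot: [1.0, 0.016, 0.004, 0.003]
contact_force: [3.7, -0.5, 18.2]
width: 0.0273
grip_force: 60.0
[ 0.6331 -0.207   0.0902] -1.5388648414289339 [ 3.6954 -0.5409 18.1867] [-0.2944 -0.6469  0.1957]
clock: 17.9
eef_pos: [0.633, -0.2073, 0.0902]
eef_rot: [1.0, -0.004, 0.004, 0.003]
contact_force: [3.8, -3.4, 16.7]
width: 0.028
grip_force: 60.2
[ 0.633  -0.2073  0.0902] -1.5789264955101812 [ 3.8414 -3.3536 16.676 ] [-0.5127 -0.7057  1.0782]
```

```bash
python3 - <<'E'
from h import *
w,_=read_camera("wrist"); t,_=read_camera("top"); s,_=read_camera("side")
r=lambda a,f:cv2.resize(a,f,interpolation=cv2.INTER_CUBIC)
c=np.zeros((600,800,3),np.uint8)
c[:300,:480]=r(w,(480,300)); c[300:,:400]=r(t[110:275,180:400],(400,300)); c[300:,400:]=r(s[215:305,340:460],(400,300)); c[:300,480:]=r(t[140:190,240:293],(320,300))
save("end.png",c)
E
python3 st.py
```

```text
[ 0.633  -0.2073  0.0902] -1.5788410563271622 [ 3.6189 -2.6274 17.4099] [-0.5357 -0.634   1.1397]
```

View pics/end.png

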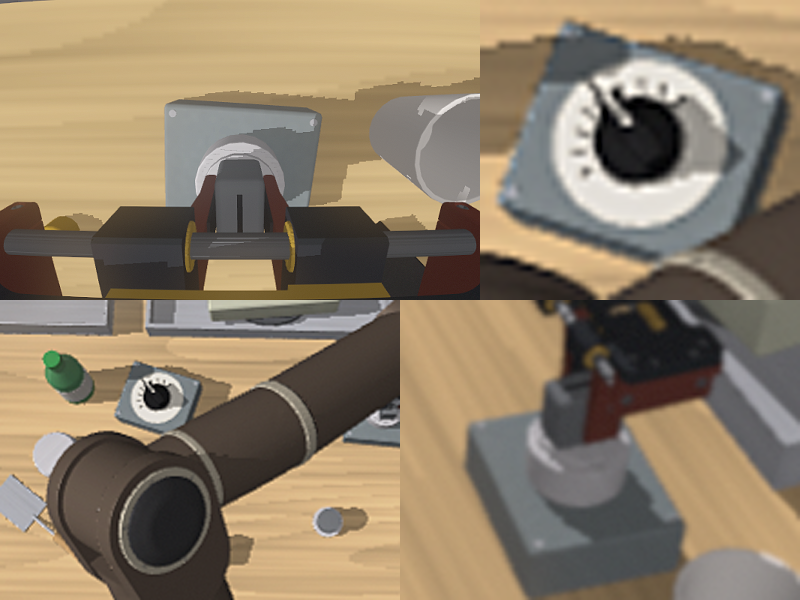

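The final picture shows the plug seated on the collar at side crop (580,440), turned and still held. The pointer is on the long mark at (612,105). I'm handing the job in.

```bash
python3 -c "
from workcell import *;print(job_done())"
```

```text
the job is handed in; nothing more can be done
None
```

The job is handed in at about 18 s: the dial pointer stands at the long mark, and the plug is pushed in until its flange lies on the collar, turned clockwise to its stop, and still gripped.

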